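# Pack the closed reagent bottles into the caddy

### The job

Pack the reagent caddy for the cold room: stand each of the three closed (capped) bottles upright in the nest whose pocket matches its size - large in the widest pocket, medium in the middle one, small in the narrowest - right down on the pocket's floor. Leave the three open bottles without caps standing where they are; they would spill.

Things in the scene. Friction and masses are not known exactly. Their poses are not given: they have to be found in the camera images.
- bottle_large_center (a point): The large closed bottle: loose, upright, round, white plastic with a white paper band and a ribbed white screw cap on it. 58 mm diameter, straight-sided from its foot to 54 mm up, then a shoulder and the cap (49 mm diameter); 84 mm tall in all. The point is on its axis half-way up, 42 mm above its foot; z is up along the axis.
- bottle_medium_center (a point): The medium closed bottle: loose, upright, round, white plastic with a white paper band and a ribbed white screw cap on it. 46 mm diameter, straight-sided from its foot to 54 mm up, then a shoulder and the cap (39 mm diameter); 82 mm tall in all. The point is on its axis half-way up, 41 mm above its foot; z is up along the axis.
- bottle_small_center (a point): The small closed bottle: loose, upright, round, white plastic with a white paper band and a ribbed white screw cap on it. 34 mm diameter, straight-sided from its foot to 54 mm up, then a shoulder and the cap (29 mm diameter); 78 mm tall in all. The point is on its axis half-way up, 39 mm above its foot; z is up along the axis.
- open_large_center (a point): The large open bottle, a look-alike to be left: the same white body as the large closed bottle (58 mm diameter) but without its cap: a bare narrow neck (38 mm diameter) with an open, dark mouth; 78 mm tall. The point is on its axis half-way up, 39 mm above its foot; z is up along the axis. (Flat loose caps, 15 mm high, on the bench are only clutter.)
- open_medium_center (a point): The medium open bottle, a look-alike to be left: the same white body as the medium closed bottle (46 mm diameter) but without its cap: a bare narrow neck (30 mm diameter) with an open, dark mouth; 76 mm tall. The point is on its axis half-way up, 38 mm above its foot; z is up along the axis. (Flat loose caps, 15 mm high, on the bench are only clutter.)
- open_small_center (a point): The small open bottle, a look-alike to be left: the same white body as the small closed bottle (34 mm diameter) but without its cap: a bare narrow neck (22 mm diameter) with an open, dark mouth; 72 mm tall. The point is on its axis half-way up, 36 mm above its foot; z is up along the axis. (Flat loose caps, 15 mm high, on the bench are only clutter.)
- nest_large_floor (a point): The nest for the large bottle: a fixed blue plastic block, 90 x 90 mm, 26 mm high, with one round pocket of 76 mm diameter and 16 mm depth (9 mm of room all round the large bottle). The point is the centre of the pocket's floor, 16 mm below the block's top and 16 mm above the bench; z is up. x runs along the row of nests, y across it.
- nest_medium_floor (a point): The nest for the medium bottle: a fixed blue plastic block, 90 x 90 mm, 26 mm high, with one round pocket of 64 mm diameter and 16 mm depth (9 mm of room all round the medium bottle). The point is the centre of the pocket's floor, 16 mm below the block's top and 16 mm above the bench; z is up. x runs along the row of nests, y across it.
- nest_small_floor (a point): The nest for the small bottle: a fixed blue plastic block, 90 x 90 mm, 26 mm high, with one round pocket of 52 mm diameter and 16 mm depth (9 mm of room all round the small bottle). The point is the centre of the pocket's floor, 16 mm below the block's top and 16 mm above the bench; z is up. x runs along the row of nests, y across it.
- caddy: The caddy: a fixed low aluminium tray, 300 mm along x and 106 mm along y, walls 16 mm high, a low bar handle (to 16 mm high) 22 mm out from each end. It holds the three nests in a row along x, 94 mm apart, in any order; all share one outer size and only their pocket diameters (76, 64, 52 mm) tell them apart. Origin: centre of its underside, on the bench.
Mind the look-alikes: they are no part of the job. What is shaped like the part that bears bottle_medium_center but red or turquoise is not meant. Leave any orange look-alike of the part that bears bottle_small_center alone.

How it is judged:
At the end, for the whole second after the job is handed in: Each capped bottle stands upright (within 0.12 rad) on the floor of the nest of its own size (within 13 mm of its centre and 5 mm of height), released and at rest; the three open bottles still stand within 30 mm of where they were (horizontal distance between bottle_large_center and nest_large_floor below 0.013 m and z of bottle_large_center in the frame of nest_large_floor between 0.036 and 0.047 m and angle between each of bottle_large_center, bottle_medium_center, bottle_small_center's own z axis and vertical below 0.12 rad and linear speed of each of bottle_large, bottle_medium, bottle_small below 0.02 m/s and contact force between each of bottle_large, bottle_medium, bottle_small and the fingers below 0.1 N and horizontal distance between bottle_medium_center and nest_medium_floor below 0.013 m and z of bottle_medium_center in the frame of nest_medium_floor between 0.035 and 0.046 m and horizontal distance between bottle_small_center and nest_small_floor below 0.013 m and z of bottle_small_center in the frame of nest_small_floor between 0.033 and 0.044 m and distance of each of open_large_center, open_medium_center, open_small_center from where it was at the start of the episode below 0.03 m and angle between each of open_large_center, open_medium_center, open_small_center's own z axis and vertical below 0.2 rad); the robot touches nothing.
It fails at once if an open bottle was moved more than 30 mm or tipped over (distance of any of open_large_center, open_medium_center, open_small_center from where it was at the start of the episode above 0.03 m or angle between any of open_large_center, open_medium_center, open_small_center's own z axis and vertical above 0.3 rad).
It also fails if it takes over 88 s, if anything falls off the work surface, if the arm or the gripper's body presses on something with over 40 N, if the wrist force passes 120 N, or if a joint passes its speed limit or range.

### The arm

A 7-joint arm with a two-finger parallel gripper is mounted at the origin on the work surface. World frame = base frame: x ahead of the robot, y to its left, z up, the work surface at z = 0. Lengths are in m, angles in rad, forces in N, time in s.
With the tool pointing down it reaches from about 0.425 to 0.95 m from the base axis. Payload 4.7 kg.
Tool frame: the origin (TCP) lies between the finger pads; the fingertips stand 25 mm ahead of it and the grasp point (between the pads) lies 6 mm ahead of it; x points along the fingers, z is the direction in which the jaws open and shut, and the axes are right-handed (so a half turn about x gives the same grasp; the last joint's range is limited). The gripper opens to 85 mm and grips with 20 to 120 N. Pads are 22 mm wide; open, the fingers measure 114 mm over their backs; the gripper's body (76 mm by 85 mm) begins 54 mm behind the grasp point. The pads swing forward as they close: fully open they stand 13 mm farther back than shut.
Start: joints at [-1.318, 0.469, -0.049, 1.532, 0.024, 1.141, -0.082], TCP at [0.188, 0.648, 0.256] pointing down, gripper open.
Joint ranges: [-2.59, 2.59], [-0.33, 1.99], [-1.39, 1.29], [0.1, 2.45], [-1.04, 4.18], [0.21, 1.99], [-2.66, 2.66]. Speed limits (rad/s): [2.57, 2.57, 3.14, 3.14, 3.14, 3.14, 3.14].

### API

Orientations are given as a 3x3 rotation matrix whose columns are the frame's x, y, z axes.
In Python, from rig import * gives the robot as it stands. Calls block until the motion is done:
- movep(position, orientation): joint-space move of the TCP to a pose.
- move_l(position, attitude=None, feed=0.15, until_force=None): straight line of the TCP; attitude=None keeps the orientation; feed is the mean speed in m/s. With until_force (N) it stops when the force on the tool has changed by that much, and returns True; else False.
- move_joints(angles): joint-space move.
- command_gripper(opening, newtons=None): finger opening in m; newtons is the grip in N (None keeps the last); returns when the fingers have stopped.
- sleep(seconds).
- inverse_kinematics(position, orientation): joint angles nearest the present ones, or None.
- sense(): the state.
- camera(name): name is "scene" or "top" or "wrist"; returns (picture, depth): 480x640x3 uint8, red, green, blue; 480x640 float32, m along the optical axis (not along the pixel's ray), 0 where there is no reading.
- camera_params(name): a dict with "K" (3x3 intrinsics, pixels), "position" and "rotation" of the camera in the world; the wrist camera has in their place "tool_from_camera" (4x4, takes a point from camera to tool coordinates, whose origin is the TCP and whose axes are the tool frame's). Camera axes: x right, y down, z forward; pixel columns grow to the right and rows downward; lengths in m; the calibration is good to about 2 mm. A picture is of the moment at which its call begins: read the wrist's pose just before it. camera_params takes no time and is no camera call.
A pose or a line that the arm cannot do raises Unreachable and nothing moves.
- finish_job(): hands the job in, once; it reports no verdict.
The state is a dict: "time_s": time; "joint_pos": joint angles; "qd": joint speeds; "joint_efforts": joint torques, N m; "position": TCP position; "tcp_rot": TCP orientation; "wrist_force": force on the tool from outside, world axes, zero at the start; "ft_torque": the same for the moment, N m; "finger_gap": finger opening in m.
Only numpy, scipy, OpenCV 4.12 (cv2) and the standard library are available. Lean on these libraries where they do the work, as an engineer would, in place of code of your own. Each camera call takes 0.05 s, during which the arm holds its last target. There are 200 camera calls.

## Working session

There is one attempt and no reset: what is moved stays moved. The work goes in short steps, each a Python script; the robot and the scene stay as the last script left them, time stands still between calls to the robot, and variables do not carry over. Pictures are saved under pics/ and viewed, about 12 in all and at most 16, crops included, and the job is handed in when it is done.

```bash
mkdir -p pics; cat > h.py <<'E'
from rig import *
import numpy as np, cv2
def snap(n,f):
    s=sense(); im,d=camera(n); cv2.imwrite(f'pics/{f}.png',im[:,:,::-1]); np.save(f'pics/{f}.npy',d); return s,im,d
def cloud(n,d,s=None):
    p=camera_params(n); K=np.array(p['K']); v,u=np.mgrid[:480,:640]
    c=np.stack([(u-K[0,2])/K[0,0]*d,(v-K[1,2])/K[1,1]*d,d],-1)
    if n=='wrist':
        T=np.array(p['tool_from_camera']); c=c@T[:3,:3].T+T[:3,3]
        return c@np.array(s['tcp_rot']).T+np.array(s['position'])
    return c@np.array(p['rotation']).T+np.array(p['position'])
E
python3 - <<'E'
from h import *
for n in ('top','scene'):
    s,im,d=snap(n,n+'0'); p=camera_params(n); print(n,p['position'],p['rotation'],p['K']); np.save(f'pics/{n}0c.npy',cloud(n,d))
print(sense()); print(camera_params('wrist'))
E
```

```text
top [ 0.40294326 -0.01401435  0.99679588] [[-0.0156386  -0.98475246  0.17325709]
 [-0.9997727   0.01791163  0.01156357]
 [-0.01449057 -0.17303687 -0.98480875]] [[502.32196268   0.         320.5674512 ]
 [  0.         502.32196268 235.77930266]
 [  0.           0.           1.        ]]
scene [ 1.44067862 -0.0057694   1.02719059] [[-0.01757697  0.73858065 -0.67393596]
 [ 0.99981324  0.00756782 -0.01778247]
 [-0.00803356 -0.67412266 -0.73857573]] [[600.15276637   0.         315.6693336 ]
 [  0.         600.15276637 236.7534482 ]
 [  0.           0.           1.        ]]
{'time_s': 0.1, 'joint_pos': array([-1.31790392,  0.46939053, -0.04861571,  1.53356665,  0.02409558,
        1.14100515, -0.08228604]), 'qd': array([ 8.81785631e-04, -1.26591842e-03, -1.24694108e-04, -3.15804222e-03,
       -6.88711975e-04,  5.84929380e-05,  1.37701238e-03]), 'joint_efforts': array([ 1.57887105e-03, -5.11516142e+01, -4.63111745e-02, -2.38393146e+01,
        1.09043348e-02,  4.33969282e-03, -1.31730437e-05]), 'position': array([0.18754158, 0.64792487, 0.25534964]), 'tcp_rot': array([[-4.49259566e-04, -9.60575102e-01,  2.78020273e-01],
       [-1.72682694e-03,  2.78020632e-01,  9.60573551e-01],
       [-9.99998408e-01, -4.85460414e-05, -1.78365039e-03]]), 'wrist_force': array([-0.42484834,  0.31510264,  0.29903033]), 'ft_torque': array([-0.00202454, -0.01668709,  0.02262903]), 'finger_gap': 0.08563176332592407}
{'K': array([[404.47399353,   0.        , 320.05054976],
       [  0.        , 404.47399353, 243.45688327],
       [  0.        ,   0.        ,   1.        ]]), 'tool_from_camera': array([[ 3.34496021e-04, -2.62749487e-01,  9.64864029e-01,
        -1.17700454e-01],
       [-8.15829190e-05, -9.64864087e-01, -2.62749474e-01,
         6.73799777e-02],
       [ 9.99999941e-01,  9.17222972e-06, -3.44179068e-04,
        -1.03406105e-03],
       [ 0.00000000e+00,  0.00000000e+00,  0.00000000e+00,
         1.00000000e+00]])}
```

View pics/top0.png

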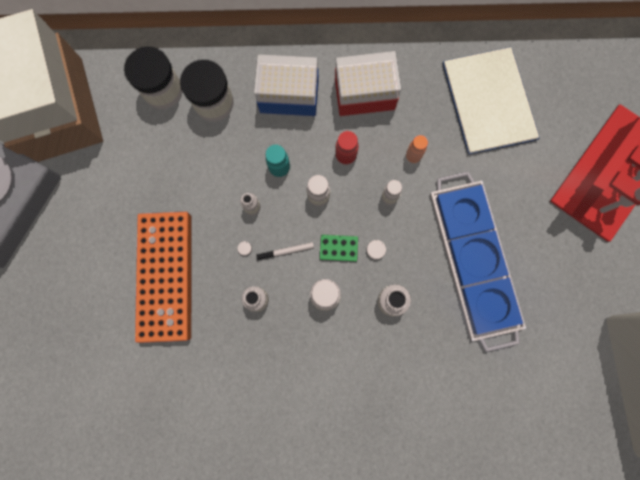

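View pics/scene0.png

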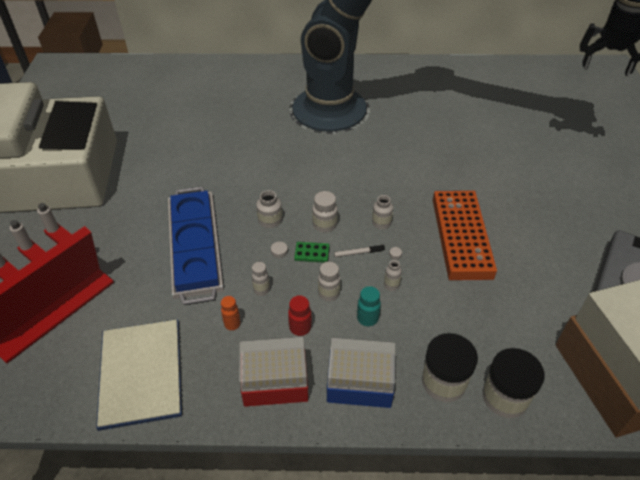

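The top view shows the closed bottles: large at (325,295), medium at (318,189) and small at (392,190). The open bottles are at (395,299), (253,298) and (249,203). The nest pockets are at (463,211), (478,258) and (490,307), and the middle one looks widest.

```bash
python3 - <<'E'
import numpy as np, cv2
c=np.load('pics/top0c.npy'); 
for n,(u,v) in dict(L=(325,295),M=(318,189),S=(392,188),oL=(395,299),oM=(253,298),oS=(249,203)).items():
    p=c[v-22:v+23,u-22:u+23].reshape(-1,3); z=p[:,2]; 
    zt=np.percentile(z[z<.12],99); q=p[(z>zt-.006)].astype(np.float32)
    (x,y),r=cv2.minEnclosingCircle(q[:,:2]*1000); print(n,'zt',zt.round(4),'mean',q.mean(0).round(4),'circ',round(x),round(y),'d',round(2*r),len(q))
print('bench',np.median(c[350:400,250:400,2]))
# orthorectified caddy height map: 1 mm per px
s=np.load('pics/scene0c.npy')
for nm,c in (('top',c),('scene',s)):
    m=(c[...,0]>.3)&(c[...,0]<.65)&(c[...,1]<-.2)&(c[...,1]>-.46)&(c[...,2]<.06)&(c[...,2]>.027)
    r=cv2.minAreaRect((c[m][:,:2]*1000).astype(np.float32)); print(nm,'blocks',r,m.sum(),np.median(c[m][:,2]))
    for a,b in ((463,211),(478,258),(490,307)):
        if nm=='top': print(c[b,a])
E
python3 -c "
import cv2
i=cv2.imread('pics/top0.png')[165:360,415:545];cv2.imwrite('pics/n.png',cv2.resize(i,None,fx=3,fy=3,interpolation=2))"
```

```text
L zt 0.0867 mean [ 0.4576 -0.0094  0.105 ] circ 443 -8 d 80 557
M zt 0.0844 mean [6.534e-01 6.000e-04 1.130e-01] circ 542 -7 d 278 324
S zt 0.0798 mean [ 0.6422 -0.1358  0.1268] circ 535 -83 d 298 188
oL zt 0.0788 mean [ 0.4415 -0.1271  0.1736] circ 429 -85 d 152 105
oM zt 0.0758 mean [0.4503 0.1182 0.1197] circ 431 62 d 163 82
oS zt 0.0725 mean [0.6223 0.1247 0.1412] circ 526 64 d 292 66
bench -0.0004960260642800085
top blocks ((524.0059204101562, -308.23388671875), (274.5523986816406, 91.88445281982422), 12.132078170776367) 3781 0.03153365136144115
[ 0.6203867  -0.28687253  0.01621901]
[ 0.52549277 -0.30958275  0.01772541]
[ 0.43038168 -0.32662134  0.01556138]
scene blocks ((521.1870727539062, -311.01824951171875), (277.4258117675781, 90.31416320800781), 12.191847801208496) 2121 0.032071326323709126
```

View pics/n.png

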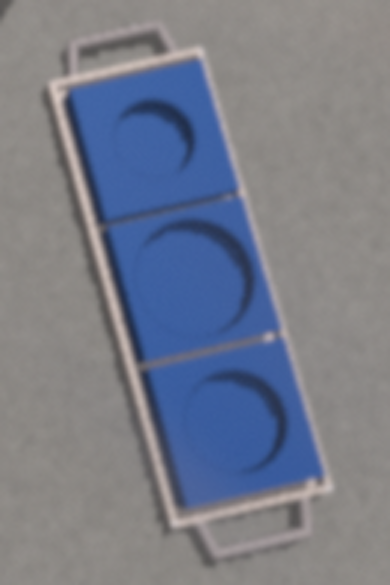

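The pockets are now clear: narrowest at the far end, widest in the middle, medium at the near end. I'll get filtered bottle centres, then take close wrist looks at the bottles and the caddy.

```bash
cat >> h.py <<'E'
A=np.radians(12.15)
def R(a=A):
    x=np.array([0,0,-1.]); z=np.array([-np.sin(a),np.cos(a),0]); return np.column_stack([x,np.cross(z,x),z])
def capfit(c,x,y,h,r):
    for _ in range(3):
        m=(np.hypot(c[...,0]-x,c[...,1]-y)<r*1.3)&(abs(c[...,2]-h)<.005); q=c[m]
        x,y=(q[:,:2].min(0)+q[:,:2].max(0))/2
    return np.r_[x,y].round(4),q[:,:2].mean(0).round(4),q[:,2].mean().round(4),np.ptp(q[:,:2],axis=0).round(3),len(q)
G=dict(L=(.458,-.009,.084,.0245),M=(.653,.0,.082,.0195),S=(.643,-.136,.078,.0145))
E
python3 - <<'E'
from h import *
for n in ('top','scene'):
    c=np.load(f'pics/{n}0c.npy')
    for k,g in G.items(): print(n,k,*capfit(c,*g))
movep([.56,-.25,.30],R()); s,im,d=snap('wrist','w1'); c=cloud('wrist',d,s); np.save('pics/w1c.npy',c)
movep([.52,-.03,.30],R()); s,im,d=snap('wrist','w2'); c=cloud('wrist',d,s); np.save('pics/w2c.npy',c)
print(sense()['time_s'])
cv2.imwrite('pics/w12.png',cv2.resize(np.hstack([cv2.imread('pics/w1.png'),cv2.imread('pics/w2.png')]),(800,300)))
E
```

```text
top L [ 0.4586 -0.0096] [ 0.4588 -0.0092] 0.0836 [0.047 0.047] 558
top M [0.662 0.001] [0.6621 0.0011] 0.0818 [0.038 0.036] 325
top S [ 0.656  -0.1426] [ 0.6557 -0.1426] 0.0778 [0.028 0.028] 181
scene L [ 0.4614 -0.0106] [ 0.4628 -0.0111] 0.0838 [0.053 0.048] 276
scene M [ 0.6655 -0.0009] [ 6.67e-01 -5.00e-04] 0.0816 [0.041 0.039] 243
scene S [ 0.6587 -0.1445] [ 0.6599 -0.1444] 0.0776 [0.031 0.027] 128
4.4833
```

View pics/w12.png

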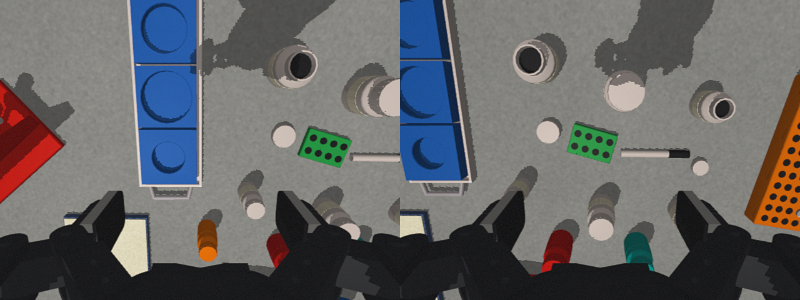

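The left wrist view shows all three pockets: medium at about (165,27), large at (165,95) and small at (168,156). The right view shows the large cap at about (625,92) and the medium cap at about (601,225).

```bash
python3 - <<'E'
from h import *
for n in ('w1','w2'):
    c=np.load(f'pics/{n}c.npy')
    for k,g in G.items():
        try: print(n,k,*capfit(c,*g))
        except Exception as e: print(n,k,e)
c=np.load('pics/w1c.npy'); im=cv2.imread('pics/w1.png').astype(int)
blue=(im[...,0]>im[...,2]+40)&(im[...,0]>im[...,1]+20)
for k,(x,y,r) in dict(M=(.432,-.328,.032),L=(.524,-.308,.038),S=(.616,-.289,.026)).items():
    for _ in range(4):
        near=np.hypot(c[...,0]-x,c[...,1]-y)<r*1.12
        m=near&(c[...,2]<.0195)&(c[...,2]>.012)
        q=c[m][:,:2]; (x,y),rr=cv2.minEnclosingCircle((q*1000).astype(np.float32)); x/=1000;y/=1000
    print(k,'circ',round(x,4),round(y,4),'d',round(2*rr,1),'mean',q.mean(0).round(4),c[m][:,2].mean(),len(q))
t=(c[...,2]>.029)&(c[...,2]<.035)&(c[...,1]<-.22)&(c[...,1]>-.40)&(c[...,0]>.37)&(c[...,0]<.68)&blue
print(cv2.minAreaRect((c[t][:,:2]*1000).astype(np.float32)))
E
```

```text
w1 L [ 0.4587 -0.0168] [ 0.461  -0.0201] 0.0837 [0.047 0.038] 1819
w1 M [0.6546 0.0015] [0.6523 0.0025] 0.0815 [0.026 0.037] 580
w1 S [ 0.6548 -0.1445] [ 0.654 -0.145] 0.0776 [0.029 0.029] 721
w2 L [ 0.4573 -0.0101] [ 0.4572 -0.0104] 0.084 [0.049 0.049] 2901
w2 M [6.61e-01 1.00e-04] [ 6.598e-01 -1.000e-04] 0.0818 [0.039 0.039] 1227
w2 S [ 0.6451 -0.154 ] [ 0.645  -0.1541] 0.0754 [0.002 0.   ] 3
M circ 0.4322 -0.3294 d 64.0 mean [ 0.4311 -0.3301] 0.016204984044642778 4147
L circ 0.5248 -0.3092 d 76.3 mean [ 0.5242 -0.3097] 0.016147916761223978 4916
S circ 0.6172 -0.2895 d 51.8 mean [ 0.6186 -0.2898] 0.016120127091384096 1786
((529.156494140625, -308.3299560546875), (268.9059143066406, 90.1059799194336), 12.119760513305664)
```

All views agree to about 2 mm, and the pocket diameters match. Packing the large bottle first.

```bash
cat >> h.py <<'E'
P=dict(L=(.4575,-.0102,.058),M=(.6612,.0003,.046),S=(.655,-.1440,.034))
N=dict(L=(.5248,-.3092),M=(.4322,-.3294),S=(.6172,-.2895))
ZG=.046
def pack(k):
    x,y,w=P[k]; nx,ny=N[k]
    command_gripper(min(w+.024,.085)); movep([x,y,.20],R()); move_l([x,y,ZG],feed=.12)
    command_gripper(w-.02,40); print(k,'gap',sense()['finger_gap'])
    move_l([x,y,.20],feed=.15); print('gap lifted',sense()['finger_gap'])
    movep([nx,ny,.20],R()); move_l([nx,ny,ZG+.030],feed=.12)
    print('touch',move_l([nx,ny,ZG+.0145],feed=.03,until_force=4),'z',sense()['position'][2]-ZG,sense()['wrist_force'])
    command_gripper(w+.02); move_l([nx,ny,.20],feed=.15); print('t',sense()['time_s'])
E
python3 - <<'E'
from h import *
pack('L'); movep([.56,-.25,.30],R()); s,im,d=snap('wrist','w3')
c=cloud('wrist',d,s); print(*capfit(c,.5248,-.3092,.100,.0245))
E
```

```text
L gap 0.0568910633812977
gap lifted 0.057025764585973526
touch True z 0.016832848158492245 [0.0074913  0.43515815 4.72153643]
t 12.4583
[ 0.5248 -0.3092] [ 0.5241 -0.309 ] 0.1 [0.049 0.049] 3137
```

View pics/w3.png

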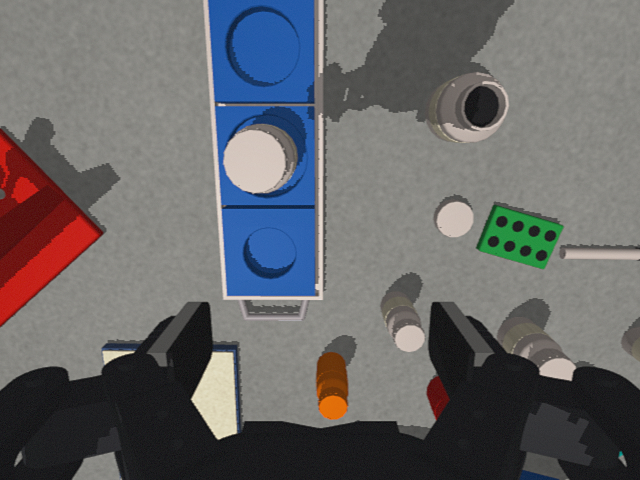

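The large bottle is seated in the middle pocket (cap at about (258,160)). Its top is at 0.100 m and it is centred. Now the other two.

```bash
python3 - <<'E'
from h import *
pack('M'); pack('S'); movep([.52,-.20,.32],R()); s,im,d=snap('wrist','w4')
c=cloud('wrist',d,s)
snap('scene','s4'); st,ti,td=snap('top','t4'); t=cloud('top',td)
for k,h,r in (('L',.1,.0245),('M',.098,.0195),('S',.094,.0145)):
    for cc in (c,t): 
        try: print(k,N[k],*capfit(cc,*N[k],h,r))
        except Exception as e: print(k,e)
t0=np.load('pics/top0c.npy')
for n,x,y,h,r in (('oL',.4415,-.127,.078,.019),('oM',.45,.118,.076,.015),('oS',.63,.13,.072,.011)):
    for cc in (t0,t):
        try: print(n,*capfit(cc,x,y,h,r*1.5))
        except Exception as e: print(n,e)
a=cv2.imread('pics/w4.png');b=cv2.imread('pics/t4.png'); cv2.imwrite('pics/f.png',cv2.resize(np.hstack([a,b]),(800,300),interpolation=3))
E
```

```text
M gap 0.045030171633891385
gap lifted 0.044898607012376586
touch True z 0.016914051804909416 [-0.50548299  0.39504659  5.3340876 ]
t 21.9167
S gap 0.03279787922297895
gap lifted 0.032414108222721005
touch True z 0.016870916967141228 [-0.85085077  0.6909833   4.16667646]
t 29.9417
L (0.5248, -0.3092) [ 0.5245 -0.3087] [ 0.5237 -0.3086] 0.1 [0.049 0.049] 2659
L (0.5248, -0.3092) [ 0.5219 -0.2885] [ 0.5226 -0.2879] 0.0988 [0.02 0.01] 49
M (0.4322, -0.3294) [ 0.4325 -0.3294] [ 0.4323 -0.3285] 0.0979 [0.039 0.04 ] 2085
M zero-size array to reduction operation minimum which has no identity
S (0.6172, -0.2895) [ 0.6164 -0.2892] [ 0.6156 -0.289 ] 0.0938 [0.028 0.029] 740
S zero-size array to reduction operation minimum which has no identity
oL [ 0.4459 -0.14  ] [ 0.446  -0.1405] 0.0774 [0.036 0.037] 93
oL [ 0.4459 -0.1397] [ 0.4458 -0.1403] 0.0774 [0.036 0.038] 96
oM [0.4538 0.1249] [0.4528 0.125 ] 0.0749 [0.029 0.028] 76
oM [0.4537 0.1246] [0.4532 0.1249] 0.0754 [0.029 0.028] 77
oS [0.6404 0.1365] [0.6401 0.1363] 0.0715 [0.021 0.022] 56
oS [0.6405 0.1361] [0.6408 0.1361] 0.0711 [0.022 0.021] 57
```

View pics/f.png

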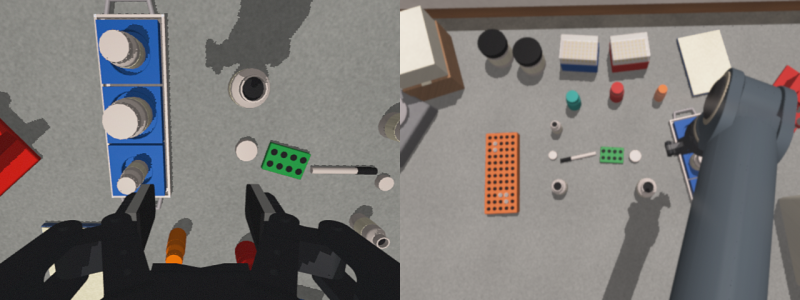

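View pics/s4.png

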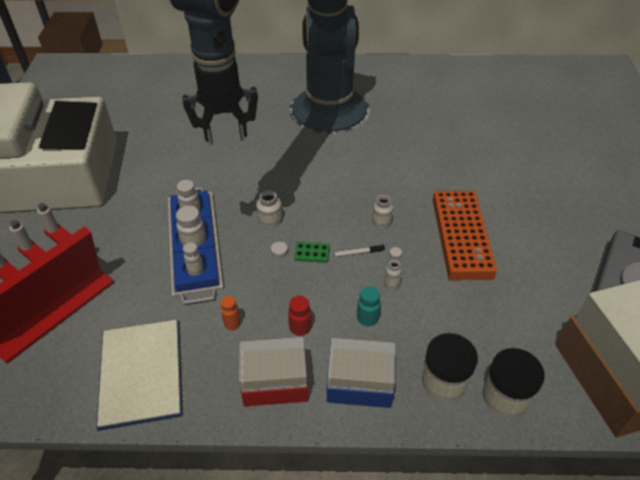

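All three bottles stand upright in their nests: in the scene view, medium at (188,190), large at (190,225) and small at (193,258). The open bottles haven't moved and the gripper is clear, so I'm handing in.

```bash
python3 -c "
from rig import *
print(finish_job(),sense()['time_s'])"
```

```text
the job is handed in; nothing more can be done
the job is handed in; nothing more can be done
```

The three capped bottles are packed, each in the nest of its own size, and I handed the job in shortly after the 30 s mark on the robot's clock (limit 88 s).

- **Placing:** the last close wrist view put the cap centres within about 1 mm of the pocket centres. Cap tops were at 100, 98 and 94 mm, which means each bottle is right down on its pocket floor. All three looked upright, and the gripper was open and well clear.
- **Open bottles:** the top camera showed all three within 1 mm of where they started.
- **Failed check:** the top camera could not confirm the packed bottles. The arm blocked its view, so it gave no reading for the medium and small and a meaningless one for the large. The wrist and scene views did confirm them.

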